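# Stack the fastener trays on their base and close them with the lid

## Task

Pack up the fastener trays on the black base, one after another from the bottom up: the heavy blue tray of bolts first, the green tray of nuts on it, the yellow tray of washers on that, and the grey lid last. Each must sit fully down, its corner pins in the sockets of the piece below; keep the trays level so that nothing spills. The red tray is still in use: leave it, the ratchet and the spanner where they are.

Things in the scene. Friction and masses are not known exactly. Their poses are not given: they have to be found in the camera images.
- base: black stacking base with a bare aluminium floor, fixed, 24 mm high, 60 (x) x 150 mm with a 16 mm high dark steel skirt round it (72 x 162 mm). Origin: centre of its underside; y along its length. In each corner a 12 mm square socket, 21 mm deep, 21.5/66.5 mm off centre in x/y. A tray seated on it has its origin 15 mm above this one's. Pieces fit either way round (half turn).
- blue_tray: blue tray holding three big steel bolts, 60 (x) x 150 mm, 420 g. 4 corner pins below (9 mm long, 9 thick, tapering to 4; 21.5/66.5 mm off centre in x/y) are its feet. Origin: centre, at the pin tips; y along its length. Rim 57 mm above the origin, walls 48 mm; a 12 mm square socket over each pin. Grip across the 60 mm at mid length. Seated on it, a piece has its origin 48 mm above this one.
- green_tray: green tray holding six hex nuts, 60 (x) x 150 mm, 250 g. 4 corner pins below (9 mm long, 9 thick, tapering to 4; 21.5/66.5 mm off centre in x/y) are its feet. Origin: centre, at the pin tips; y along its length. Rim 49 mm above the origin, walls 40 mm; a 12 mm square socket over each pin. Grip across the 60 mm at mid length. Seated on it, a piece has its origin 40 mm above this one.
- yellow_tray: yellow tray holding flat steel washers, 60 (x) x 150 mm, 170 g. 4 corner pins below (9 mm long, 9 thick, tapering to 4; 21.5/66.5 mm off centre in x/y) are its feet. Origin: centre, at the pin tips; y along its length. Rim 41 mm above the origin, walls 32 mm; a 12 mm square socket over each pin. Grip across the 60 mm at mid length. Seated on it, a piece has its origin 32 mm above this one.
- lid: grey lid, 60 (x) x 150 mm, 120 g. 4 corner pins below (9 mm long, 9 thick, tapering to 4; 21.5/66.5 mm off centre in x/y) are its feet. Origin: centre, at the pin tips; y along its length. Plate 6 mm thick, top 15 mm above the origin; on it a black grip bar 16 mm wide (x), 80 mm long (y), top 40 mm above the origin: pinch it across the 16 mm at mid length.
- red_tray: red tray holding a bolt and small nuts, 60 (x) x 150 mm, 250 g. 4 corner pins below (9 mm long, 9 thick, tapering to 4; 21.5/66.5 mm off centre in x/y) are its feet. Origin: centre, at the pin tips; y along its length. Rim 49 mm above the origin, walls 40 mm; a 12 mm square socket over each pin. Stays where it is.
- bench_ratchet: chrome ratchet lying flat between the trays, 183 mm along its y, 38 mm wide, 21 mm high; origin at the centre of its underside. Not to be moved.
- bench_spanner: steel combination spanner lying flat between the trays, 183 mm along its x, 26 mm wide, 8 mm high; origin at the centre of its underside. Not to be moved.
Not all that is in view belongs to the job. There is more than one size of the lid; the job needs the larger.

How it is judged:
By the outcome, as a careful person would: the job done as asked, in the order asked, and still so for the second after the job is handed in, with the robot touching nothing.
It also fails if it takes over 141 s, if anything falls off the work surface, if the arm or the gripper's body presses on something with over 40 N, if the wrist force passes 120 N, or if a joint passes its speed limit or range.

## Robot

A 6-joint arm with a two-finger parallel gripper is mounted at the origin on a cart in front of the work surface, level with it; the furniture and walls round the work are solid. World frame = base frame: x ahead of the robot, y to its left, z up, the work surface at z = 0. Lengths are in m, angles in rad, forces in N, time in s.
With the tool pointing down it reaches from about 0.35 to 1 m from the base axis. Payload 7.1 kg.
Tool frame: the origin (TCP) lies midway between the tips of the shut fingers; the grasp point (between the pads) lies 19 mm behind it; z points along the fingers, y is the line along which they close (so a half turn about z gives the same grasp; the last joint's range is limited). The gripper opens to 85 mm and grips with 20 to 120 N. Pads are 22 mm wide; open, the fingers measure 114 mm over their backs; the gripper's body (76 mm by 85 mm) begins 54 mm behind the grasp point. The pads swing forward as they close: fully open they stand 13 mm farther back than shut.
Start: joints at [1.238, 0.423, 1.63, -0, 1.089, -0.019], TCP at [0.193, 0.594, 0.21] pointing down, gripper open.
Joint ranges: [-3, 3], [-0.9, 2.11], [0.09, 2.58], [-1.31, 4.45], [0.11, 2.69], [-2.54, 2.54]. Speed limits (rad/s): [2.39, 2.39, 3.01, 3.14, 3.14, 3.14].

## Interface

Orientations are given as [roll, pitch, yaw] about the fixed x, y, z axes, in that order (R = Rz(yaw) Ry(pitch) Rx(roll)).
In Python, from plant import state, vision, ctrl gives the robot as it stands.
- The arm moves only by the tool step_arm, never from a script. Its argument "series" is one flat list of numbers, 7 for each row, row after row: the turn, a rotation vector about the world's x, y, z in rad, then the shift along the world's x, y, z in m, then the opening, from 0 (shut) to 1 (fully open). In form: [ax, ay, az, tx, ty, tz, claw, ax, ay, az, tx, ty, tz, claw, ...]. A call has 1 to 20 rows; each row shifts and turns the commanded pose from where the row before left it; what a row does not reach is not made up. A row lasts 1/10 s, in which the tool goes at most 50 mm and 8.59 degrees, less where a joint would pass 70% of its speed; a pose out of reach is approached as far as the arm can. A call with a gripper value outside its range is refused whole. The fingers move at their own pace and stop on an object; "squeeze" is the grip in N (left out, the last holds). Time passes only in rows, so rows that do not move let the fingers close. It gives the time, the measured TCP pose, the force, the opening and the grip force at its end, in the units of the state.
- state(): the state, without advancing time (a new reading comes with each control period).
- vision.snapshot(name): name is "side" or "top" or "wrist"; returns a dict with "color" (384x512x3 uint8, red, green, blue), "range_z" (384x512 float32, m along the optical axis (not along the pixel's ray), 0 where there is no reading), "fx", "fy", "cx", "cy" (pixels), "k1" (the pictures are not rectified: a ray, as slopes to the right and down, at radius r is drawn at 1 + k1 r^2 times it, then the intrinsics apply), "origin" and "rotation" of the camera in the world. Camera axes: x right, y down, z forward; pixel columns grow to the right and rows downward; lengths in m; the calibration is good to about 2 mm. A picture is of the moment at which its call begins.
- ctrl.hand_in(): hands the job in; it is judged then, once.
The state is a dict: "t": time; "joint_positions": joint angles; "joint_vel": joint speeds; "joint_efforts": joint torques, N m; "position": TCP position; "eef_rot": TCP orientation; "wrist_force": force on the tool from outside, world axes, zero at the start; "torque": the same for the moment, N m; "finger_gap": opening from 0.0 (shut) to 1.0 (fully open); "grip_force": force on a finger pad.
Only numpy, scipy, OpenCV 4.12 (cv2) and the standard library are available. Lean on these libraries where they do the work, as an engineer would, in place of code of your own. Each camera call takes 0.05 s, during which the arm holds its last target. There are 200 camera calls.

## Working session

There is one attempt and no reset: what is moved stays moved. The work goes in short steps, Python scripts to look and compute and a tool call to move; the robot and the scene stay as the last step left them, time stands still between calls to the robot, and variables do not carry over. Pictures are saved under pics/ and viewed, at most 14 in all, crops included, and the job is handed in when it is done.

Besides the shell and the picture viewer there is one more tool, called in YAML: its name, and indented under it one key for each argument. step_arm: Moves the arm, as the interface text tells. Its arguments: {"type":"object","properties":{"series":{"type":"array","items":{"type":"number"}},"squeeze":{"type":"number"}},"required":["series"]}

```bash
ls; mkdir -p pics
cat > h.py <<'E'
import numpy as np, cv2
from plant import state, vision, ctrl
def snap(n,save=None):
    s=vision.snapshot(n)
    if save: cv2.imwrite('pics/'+save+'.png',s['color'][:,:,::-1])
    return s
def rays(s,uv):
    uv=np.atleast_2d(np.float64(uv)); d=np.stack([(uv[:,0]-s['cx'])/s['fx'],(uv[:,1]-s['cy'])/s['fy']],1)
    p=d.copy()
    for _ in range(20): p=d/(1+s['k1']*(p**2).sum(1,keepdims=True))
    return np.c_[p,np.ones(len(p))]
def onplane(s,uv,z):
    w=rays(s,uv)@np.array(s['rotation']).T; o=np.array(s['origin'])
    return o+w*((z-o[2])/w[:,2:3])
def cloud(s):
    h,w=s['range_z'].shape; v,u=np.mgrid[:h,:w]
    c=rays(s,np.c_[u.ravel(),v.ravel()])*s['range_z'].reshape(-1,1)
    return (c@np.array(s['rotation']).T+np.array(s['origin'])).reshape(h,w,3)
E
python3 - <<'E'
from h import *
for n in ('top','side','wrist'):
    s=snap(n,n+'0'); print(n,s['fx'],s['cx'],s['cy'],s['k1'],s['origin'],np.round(s['rotation'],3).tolist())
a=[cv2.imread(f'pics/{n}0.png') for n in('top','side')]
print(state())
E
```

```text
pics
top 358.74455582340323 263.89100064386923 195.04265370946345 -0.005729395613545382 [ 0.35368882 -0.06239883  1.09377431] [-3.022, -0.003, -1.596]
side 434.40652505415585 245.25162718176074 191.14581375489712 -0.07386232246062015 [ 0.0360029  -0.82736395  0.80231975] [-2.271, 0.021, -0.568]
wrist 333.87689380051984 253.08449002418723 187.5474768032067 -0.09819624790052787 [0.12418609 0.61628898 0.37307652] [2.85, 0.002, 1.256]
{'t': 0.15, 'joint_positions': array([ 1.23797121e+00,  4.23661911e-01,  1.63047700e+00, -3.93276032e-05,
        1.08862765e+00, -1.90191709e-02]), 'joint_vel': array([-0.00148654, -0.00188532, -0.00227443, -0.00019689,  0.00045786,
        0.0005445 ]), 'joint_efforts': array([-4.82270207e-05, -5.57771266e+01, -2.82017487e+01, -1.44796303e-05,
        4.79907045e-03, -3.20391189e-05]), 'position': array([0.19277999, 0.59406501, 0.20964112]), 'eef_rot': array([-3.14041829e+00,  1.24907451e-05,  2.82780497e+00]), 'wrist_force': array([0.03269839, 0.7661752 , 0.63262224]), 'torque': array([-0.0154682 , -0.01348656,  0.0610969 ]), 'grip_force': 0.0, 'finger_gap': 0.9959749103636091}
```

```bash
sed -i "s/^def snap/from scipy.spatial.transform import Rotation as Ro\ndef snap/; s/    s=vision.snapshot(n)/    s=dict(vision.snapshot(n)); s['rotation']=Ro.from_euler('xyz',s['rotation']).as_matrix()/" h.py
python3 - <<'E'
from h import *
for n in('top','side'):
    im=cv2.imread(f'pics/{n}0.png'); cv2.imwrite(f'pics/{n}0b.png',cv2.resize(im,(800,600)))
s=snap('top'); c=cloud(s); print(np.round(c[::48,::64,2],3))
E
```

```text
[[ 4.660e-01  4.660e-01  4.780e-01  4.660e-01  4.660e-01  4.640e-01
   4.590e-01  4.540e-01]
 [ 2.000e-03  0.000e+00  5.000e-02  2.000e-03  9.300e-02  1.000e-03
  -0.000e+00  2.000e-03]
 [ 3.000e-03 -2.000e-03 -1.000e-03  3.000e-03 -0.000e+00  1.900e-02
  -2.000e-03  1.000e-03]
 [ 1.000e-03  1.500e-02  1.094e+00  3.000e-03  1.500e-02  5.000e-02
   3.000e-03  1.800e-02]
 [-2.000e-03  1.600e-02  2.000e-03  1.000e-03 -1.000e-03  1.600e-02
  -1.000e-03 -0.000e+00]
 [ 5.000e-03 -1.000e-03 -3.000e-03  2.000e-03  4.000e-03  1.000e-03
   1.400e-02  2.000e-03]
 [ 1.000e-03 -6.700e-02 -8.910e-01 -8.940e-01 -7.400e-01 -8.970e-01
  -8.900e-01 -8.940e-01]
 [-0.000e+00  7.500e-02 -8.960e-01  2.000e-03  1.200e-02 -8.940e-01
  -8.940e-01 -8.920e-01]]
```

View pics/top0b.png

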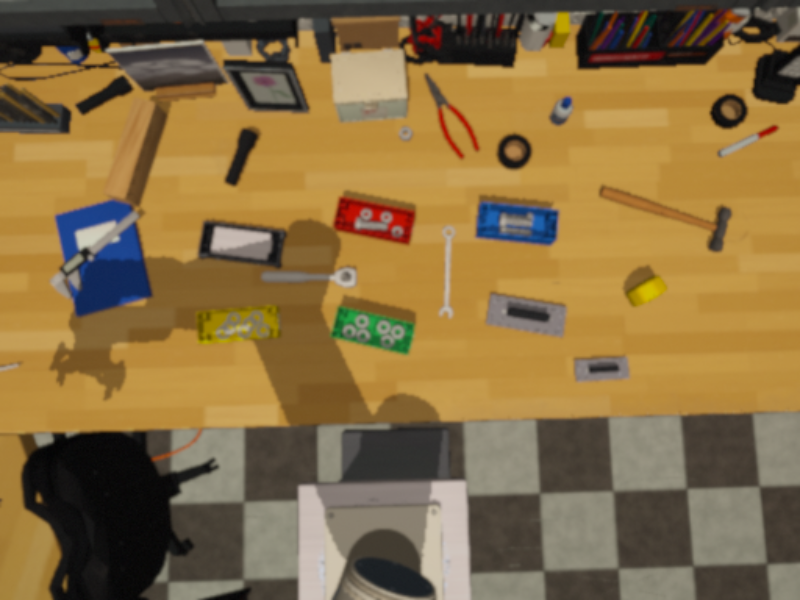

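View pics/side0b.png

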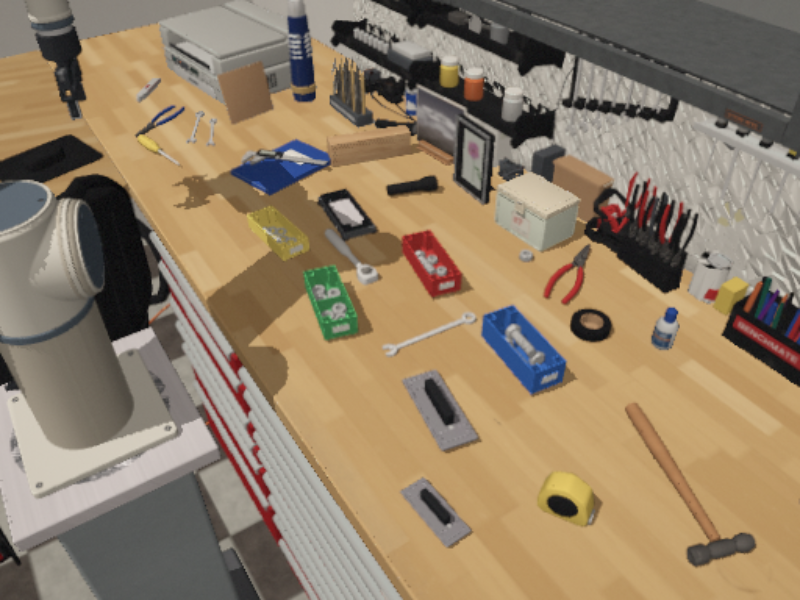

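Top view (800×600 scale): base is the dark box with the pale floor at (242,243), yellow (238,324), green (373,329), red (375,219), blue (517,222), ratchet (310,277), spanner (447,272). Lid candidates: (526,314) and (602,368). The first is clearly the longer, so it fits; I'll confirm it by size.

```bash
cat >> h.py <<'E'
HUE={'blue':(100,125,120,60),'green':(60,85,120,40),'yellow':(22,33,170,80),'red':(0,8,170,60)}
def mask(s,name):
    hsv=cv2.cvtColor(s['color'],cv2.COLOR_RGB2HSV)
    a,b,sa,va=HUE[name]; return ((hsv[...,0]>=a)&(hsv[...,0]<=b)&(hsv[...,1]>=sa)&(hsv[...,2]>=va))
def roi(c,x,y,r=.11): return np.hypot(c[...,0]-x,c[...,1]-y)<r
def blob(m):
    n,l,st,ce=cv2.connectedComponentsWithStats(m.astype(np.uint8)); 
    return l==1+np.argmax(st[1:,4])
def rect(P):  # xy -> centre, long, short, yaw of long axis rel. to world y (rad)
    (cx,cy),(w,h),_=r=cv2.minAreaRect((P[:,:2]*1000).astype(np.float32))
    b=cv2.boxPoints(r); e=[b[1]-b[0],b[2]-b[1]]; e=max(e,key=np.linalg.norm)
    a=np.arctan2(-e[0],e[1]); a=(a+np.pi/2)%np.pi-np.pi/2
    return np.round([cx,cy,max(w,h),min(w,h),np.degrees(a)],1)
def rim(s,m,z):  # outline of the mask cast onto plane z
    cs=cv2.findContours(m.astype(np.uint8),cv2.RETR_EXTERNAL,cv2.CHAIN_APPROX_NONE)[0]
    k=max(cs,key=cv2.contourArea).reshape(-1,2); return rect(onplane(s,k,z))
E
python3 - <<'E'
from h import *
g={'blue':((517,222),.057),'green':((373,329),.049),'yellow':((238,324),.041),'red':((375,219),.049),'base':((242,243),.024),'lid':((526,314),.015),'small':((602,368),.015)}
s=snap('top'); c=cloud(s)
for k,((u,v),z) in g.items():
    x,y,_=onplane(s,[u*.64,v*.64],z)[0]
    near=roi(c,x,y,.12)
    zz=(abs(c[...,2]-z)<.007)&near
    if k in HUE: zz=blob(mask(s,k)&near); zz2=mask(s,k)&near&(abs(c[...,2]-z)<.008)
    else: zz2=blob(zz) if zz.any() else zz
    print(k,np.round([x,y],3),'rim',rim(s,zz2 if k not in HUE else zz,z),'depth',rect(c[zz2]) if zz2.sum()>5 else None, zz2.sum())
E
```

```text
blue [ 0.632 -0.271] rim [ 630.7 -270.4  146.9   65.4   -7.6] depth [ 633.6 -271.4  147.6   60.7   -7.3] 202
green [0.436 0.006] rim [448.6  59.   54.2  35.4  71. ] depth [435.1   5.8 142.1  53.1 -14.1] 58
yellow [0.452 0.26 ] rim [452.4 261.3 156.6  64.9   3.8] depth [452.1 263.2 149.4  60.4   3.1] 210
red [ 0.647 -0.002] rim [ 6.461e+02  6.000e-01  1.471e+02  6.430e+01 -1.300e+01] depth [ 6.472e+02 -2.000e-01  1.451e+02  6.090e+01 -1.310e+01] 184
base [0.612 0.26 ] rim [611.5 263.3 158.   71.   -9.1] depth [612.4 265.3 158.4  71.8  -8.8] 326
lid [ 0.46  -0.289] rim [ 457.2 -287.   150.2   59.7  -11. ] depth [ 457.2 -287.   150.2   60.2  -11.3] 812
small [ 0.353 -0.429] rim [ 349.7 -426.7  103.4   41.     2.3] depth [ 349.7 -428.3  104.5   41.2    2.3] 395
```

step_arm:
  series: [0, 0, -0.07, 0.021, -0.021, -0.0015, 1, 0, 0, -0.07, 0.021, -0.021, -0.0015, 1, 0, 0, -0.07, 0.021, -0.021, -0.0015, 1, 0, 0, -0.07, 0.021, -0.021, -0.0015, 1, 0, 0, -0.07, 0.021, -0.021, -0.0015, 1, 0, 0, -0.07, 0.021, -0.021, -0.0015, 1, 0, 0, -0.07, 0.021, -0.021, -0.0015, 1, 0, 0, -0.07, 0.021, -0.021, -0.0015, 1, 0, 0, -0.07, 0.021, -0.021, -0.0015, 1, 0, 0, -0.07, 0.021, -0.021, -0.0015, 1, 0, 0, -0.07, 0.021, -0.021, -0.0015, 1, 0, 0, -0.07, 0.021, -0.021, -0.0015, 1, 0, 0, -0.07, 0.021, -0.021, -0.0015, 1, 0, 0, -0.07, 0.021, -0.021, -0.0015, 1, 0, 0, -0.07, 0.021, -0.021, -0.0015, 1, 0, 0, -0.07, 0.021, -0.021, -0.0015, 1, 0, 0, -0.07, 0.021, -0.021, -0.0015, 1, 0, 0, -0.07, 0.021, -0.021, -0.0015, 1, 0, 0, -0.07, 0.021, -0.021, -0.0015, 1, 0, 0, -0.07, 0.021, -0.021, -0.0015, 1]

```text
t: 2.25
position: [0.6136, 0.1735, 0.1801]
eef_rot: [-3.141, 0.0, 1.425]
wrist_force: [0.8, 1.3, -0.1]
finger_gap: 1.002
grip_force: 0.0
```

Run:
```python
from h import *
t=state(); print(t['position'],t['eef_rot'],t['t'])
s=snap('wrist','w_base'); c=cloud(s)
cv2.imwrite('pics/w_base_b.png',cv2.resize(s['color'][:,:,::-1],(800,600),interpolation=cv2.INTER_CUBIC))
near=roi(c,.612,.264,.12)
for z in (.016,.024,.003):
    m=near&(abs(c[...,2]-z)<.004); print(z,m.sum(),rect(c[blob(m)]))
```

```text
[0.61361212 0.17345151 0.18005075] [-3.14141677e+00  6.20878470e-05  1.42484997e+00] 2.25
0.016 3201 [614.9 255.9 140.   73.8  -8.8]
0.024 1546 [615.7 258.3 131.8  60.4  -8.9]
0.003 26806 [608.1 238.2 239.8 187.5  81.2]
```

View pics/w_base_b.png

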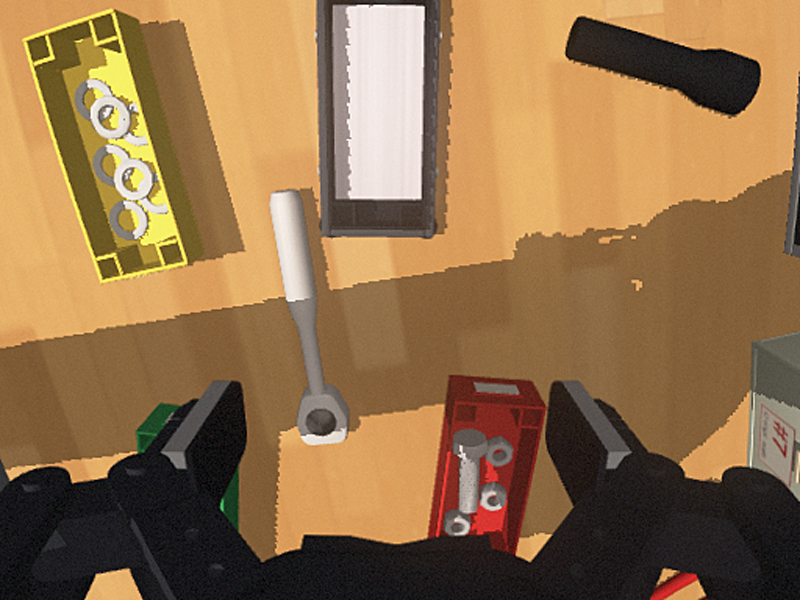

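The base tops the picture at (380,115), with its far end cut off by the frame. Yellow is at (110,145), the ratchet at (305,320), red at (485,460). I'll move 45 mm along +y.

step_arm:
  series: [0, 0, -0.005, 0, 0.015, 0.01, 1, 0, 0, -0.005, 0, 0.015, 0.01, 1, 0, 0, 0, 0, 0.015, 0.01, 1, 0, 0, 0, 0, 0, 0, 1, 0, 0, 0, 0, 0, 0, 1]

```text
t: 2.8
position: [0.6125, 0.2208, 0.2108]
eef_rot: [3.141, -0.0, 1.42]
wrist_force: [0.2, 0.5, 0.9]
finger_gap: 0.998
grip_force: 0.0
```

```bash
cat >> h.py <<'E'
def level(s,x,y,z,r=.1,tol=.005):  # points at height z near x,y
    c=cloud(s); m=roi(c,x,y,r)&(abs(c[...,2]-z)<tol); b=blob(cv2.morphologyEx(m.astype(np.uint8),cv2.MORPH_CLOSE,np.ones((5,5))))
    return m.sum(), rect(c[b&m]), rim(s,b,z), round(float(np.median(c[b&m][:,2])),4)
E
python3 - <<'E'
from h import *
t=state(); print(t['position'],t['eef_rot'],t['t'])
s=snap('wrist','w_base2')
print('base',level(s,.614,.265,.024,tol=.0035)); print('skirt',level(s,.614,.265,.016,tol=.0035))
print('yel',level(s,.452,.262,.041));
E
```

```text
[0.61252327 0.22084603 0.21082377] [ 3.14066681e+00 -2.57573253e-04  1.42043154e+00] 2.8
base (np.int64(1421), array([617.3, 266.7, 149.4,  60.2,  -8.7]), array([617.4, 266.7, 148.7,  59.7,  -8.7]), 0.023)
skirt (np.int64(2693), array([617.3, 266.7, 161.7,  73.7,  -8.1]), array([617.4, 266.8, 161.1,  73.2,  -8.2]), 0.0157)
yel (np.int64(1672), array([455.8, 265.1, 150.5,  61.5,   3.1]), array([457.3, 265.2, 150.2,  62.2,   3.3]), 0.0394)
```

step_arm:
  series: [0, 0, 0.001, 0.001, -0.027, 0, 1, 0, 0, 0.001, 0.001, -0.027, 0, 1, 0, 0, 0.001, 0.001, -0.027, 0, 1, 0, 0, 0.001, 0.001, -0.027, 0, 1, 0, 0, 0.001, 0.001, -0.027, 0, 1, 0, 0, 0.001, 0.001, -0.027, 0, 1, 0, 0, 0.001, 0.001, -0.027, 0, 1, 0, 0, 0.001, 0.001, -0.027, 0, 1, 0, 0, 0.001, 0.001, -0.027, 0, 1, 0, 0, 0.001, 0.001, -0.027, 0, 1, 0, 0, 0.001, 0.001, -0.027, 0, 1, 0, 0, 0.001, 0.001, -0.027, 0, 1, 0, 0, 0.001, 0.001, -0.027, 0, 1, 0, 0, 0.001, 0.001, -0.027, 0, 1, 0, 0, 0.001, 0.001, -0.027, 0, 1, 0, 0, 0.001, 0.001, -0.027, 0, 1, 0, 0, 0.001, 0.001, -0.027, 0, 1, 0, 0, 0.001, 0.001, -0.027, 0, 1, 0, 0, 0.001, 0.001, -0.027, 0, 1, 0, 0, 0.001, 0.001, -0.022, 0, 1]

```text
t: 4.85
position: [0.6322, -0.3171, 0.2096]
eef_rot: [-3.141, -0.0, 1.437]
wrist_force: [0.3, 0.4, -0.2]
finger_gap: 0.998
grip_force: 0.0
```

Run:
```python
from h import *
t=state(); print(t['position'],t['eef_rot'],t['t'])
s=snap('wrist','w_blue')
print('blue',level(s,.636,-.27,.057)); print('lid',level(s,.46,-.287,.015)); 
cv2.imwrite('pics/w_blue_b.png',cv2.resize(s['color'][:,:,::-1],(800,600),interpolation=cv2.INTER_CUBIC))
```

```text
[ 0.63215729 -0.31712198  0.20961695] [-3.14059683e+00 -1.41756501e-04  1.43716244e+00] 4.85
blue (np.int64(1895), array([ 636.2, -272.7,  150.3,   60.1,   -7.4]), array([ 636.2, -272.6,  149.2,   59.7,   -7.4]), 0.0556)
lid (np.int64(5288), array([ 459.9, -287.4,  150.8,   61.6,  -11. ]), array([ 461. , -287.2,  149.8,   61.4,  -11.2]), 0.015)
```

View pics/w_blue_b.png

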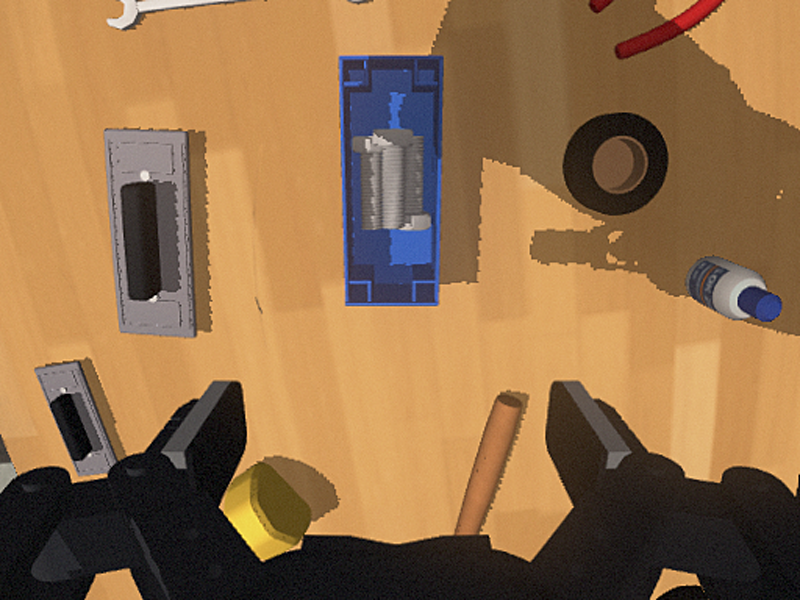

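Large lid at (150,235) measures 150×61 mm, so it is the one wanted; the one at (75,418) is the small one. Blue is at (390,180). Descending on blue.

step_arm:
  series: [0, 0, 0.004, 0.001, 0.015, -0.014, 1, 0, 0, 0, 0.001, 0.015, -0.014, 1, 0, 0, 0, 0.001, 0.015, -0.014, 1, 0, 0, 0, 0, 0, -0.014, 1, 0, 0, 0, 0, 0, -0.014, 1, 0, 0, 0, 0, 0, -0.014, 1, 0, 0, 0, 0, 0, -0.014, 1, 0, 0, 0, 0, 0, -0.014, 1, 0, 0, 0, 0, 0, -0.014, 1, 0, 0, 0, 0, 0, -0.014, 1, 0, 0, 0, 0, 0, -0.014, 1, 0, 0, 0, 0, 0, -0.014, 1, 0, 0, 0, 0, 0, -0.014, 1, 0, 0, 0, 0, 0, -0.01, 1, 0, 0, 0, 0, 0, 0, 1, 0, 0, 0, 0, 0, 0, 1]

```text
t: 6.5
position: [0.636, -0.2705, 0.0181]
eef_rot: [-3.142, -0.0, 1.442]
wrist_force: [-1.1, 0.4, 0.6]
finger_gap: 0.999
grip_force: 0.0
```

step_arm:
  series: [0, 0, 0, 0, 0, 0, 0.5, 0, 0, 0, 0, 0, 0, 0.5, 0, 0, 0, 0, 0, 0, 0.5, 0, 0, 0, 0, 0, 0, 0.5, 0, 0, 0, 0, 0, 0, 0.5, 0, 0, 0, 0, 0, 0, 0.5, 0, 0, 0, 0, 0, 0, 0.5, 0, 0, 0, 0, 0, 0, 0.5]
  squeeze: 60

```text
t: 7.3
position: [0.6369, -0.2709, 0.0195]
eef_rot: [3.139, 0.001, 1.442]
wrist_force: [0.4, -0.3, 6.0]
finger_gap: 0.683
grip_force: 64.6
```

step_arm:
  series: [0, 0, 0, 0, 0, 0.003, 0.5, 0, 0, 0, 0, 0, 0.007, 0.5, 0, 0, 0, 0, 0, 0.01, 0.5, 0, 0, 0, 0, 0, 0.01, 0.5, 0, 0, 0, 0, 0, 0.015, 0.5, 0, 0, 0, 0, 0, 0.015, 0.5, 0, 0, 0, 0, 0, 0.015, 0.5, 0, 0, 0, 0, 0, 0.015, 0.5, 0, 0, 0, 0, 0, 0.01, 0.5, 0, 0, 0, 0, 0, 0, 0.5, 0, 0, 0, 0, 0, 0, 0.5]

```text
t: 8.4
position: [0.6358, -0.2705, 0.1183]
eef_rot: [3.142, -0.0, 1.442]
wrist_force: [0.3, -0.4, -5.1]
finger_gap: 0.686
grip_force: 65.3
```

Run:
```python
from h import *
t=state(); print(t['position'],t['eef_rot'],t['t'],t['wrist_force'])
s=snap('wrist','w_bh'); c=cloud(s); m=mask(s,'blue')&roi(c,.636,-.25,.12)
print('rim z',np.percentile(c[m][:,2],[5,50,90,95,98]))
z=t['position'][2]+.0375
print(level(s,.636,-.27,z),z)
cv2.imwrite('pics/w_bh_b.png',cv2.resize(s['color'][:,:,::-1],(800,600)))
```

```text
[ 0.63575391 -0.27045347  0.11827503] [ 3.14157064e+00 -5.79222443e-06  1.44180096e+00] 8.4 [ 0.33906084 -0.406337   -5.08688016]
rim z [0.10924696 0.11107111 0.15384778 0.15452254 0.15506457]
(np.int64(7206), array([ 638.2, -257.6,  120.6,   85.5,   -6.8]), array([ 638.2, -256.6,  119. ,   88.8,   -6.2]), 0.1543) 0.15577502543346916
```

View pics/w_bh_b.png

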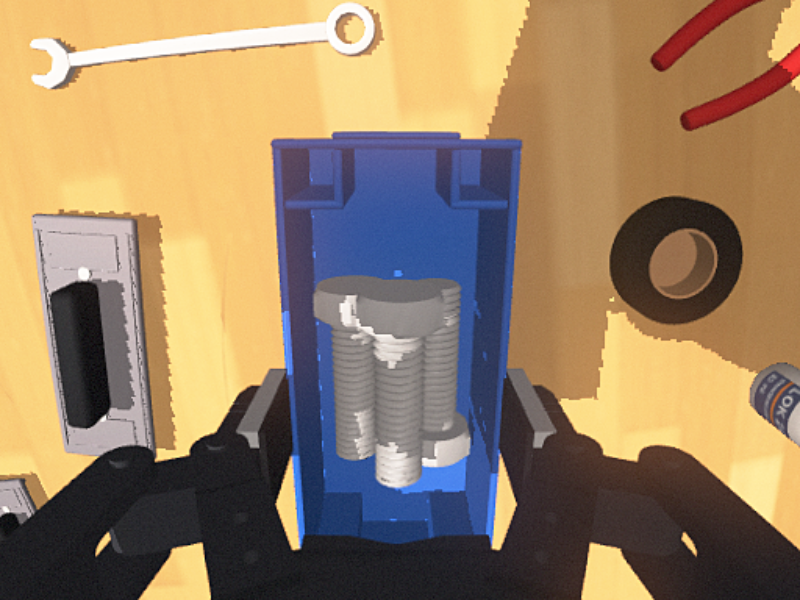

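The blue tray is held level, far rim corners at (273,147) and (521,145), bolts inside, fingers at mid length. Measuring the in-hand offset.

```bash
cat >> h.py <<'E'
def inhand(s,z,name=None,tol=.006):
    """rim of held tray in tool axes (along tool x, lateral left of it), mm, cast on plane z"""
    t=state(); p=t['position']; psi=t['eef_rot'][2]; R=np.array([[np.cos(psi),np.sin(psi)],[-np.sin(psi),np.cos(psi)]])
    c=cloud(s); m=(abs(c[...,2]-z)<tol)&roi(c,p[0],p[1],.12)
    if name: m&=mask(s,name)
    v,u=np.nonzero(m); q=(onplane(s,np.c_[u,v],z)[:,:2]-p[:2])@R.T*1000
    q=q[(abs(q[:,1])<38)&(q[:,0]>25)]
    far=np.percentile(q[:,0],99.5); out=[]
    for lo,hi in((30,42),(42,54),(54,66)):
        a=q[(q[:,0]>lo)&(q[:,0]<hi),1]; out.append([len(a),round(a.min(),1),round(a.max(),1)])
    e=q[q[:,0]>far-6]; L=[np.percentile(e[(e[:,1]>l)&(e[:,1]<l+10),0],97) for l in(-28,-14,4,18)]
    return round(far,1),out,np.round(L,1)
E
python3 - <<'E'
from h import *
t=state(); s=snap('wrist')
z=t['position'][2]+.0385; print(inhand(s,z,'blue'))
p=onplane(s,[[174.5,93.5],[333.5,92.5]],z); print(p, p.mean(0), t['position'])
E
```

```text
Traceback (most recent call last):
  File "h.py", line 49, in inhand
    e=q[q[:,0]>far-6]; L=[np.percentile(e[(e[:,1]>l)&(e[:,1]<l+10),0],97) for l in(-28,-14,4,18)]
                          ~~~~~~~~~~~~~^^^^^^^^^^^^^^^^^^^^^^^^^^^^^^^^^^
IndexError: index -1 is out of bounds for axis 0 with size 0
```

```bash
sed -i 's/^    e=q\[q.*$/    L=[np.percentile(q[(q[:,1]>l)\&(q[:,1]<l+10),0],97) for l in(-28,-14,4,18) if ((q[:,1]>l)\&(q[:,1]<l+10)).any()]/' h.py
python3 - <<'E'
from h import *
t=state(); s=snap('wrist')
z=t['position'][2]+.0385; print(inhand(s,z,'blue'))
p=onplane(s,[[174.5,93.5],[333.5,92.5]],z); print(p, p.mean(0), t['position'])
E
```

```text
(np.float64(72.2), [[236, np.float64(-30.1), np.float64(28.0)], [231, np.float64(-30.2), np.float64(27.9)], [784, np.float64(-30.1), np.float64(27.7)]], array([72.2, 62.7, 65.7, 61.1]))
[[ 0.61694791 -0.19618012  0.15579496]
 [ 0.67456794 -0.20333681  0.15579496]] [ 0.64575792 -0.19975847  0.15579496] [ 0.63521911 -0.27022831  0.11729496]
```

step_arm:
  series: [0, 0, 0, 0, 0.01, 0, 0.5, 0, 0, -0.0012, -0.001, 0.02, 0, 0.5, 0, 0, -0.0012, -0.001, 0.03, 0, 0.5, 0, 0, -0.0012, -0.001, 0.03, 0, 0.5, 0, 0, -0.0012, -0.001, 0.03, 0, 0.5, 0, 0, -0.0012, -0.001, 0.03, 0, 0.5, 0, 0, -0.0012, -0.001, 0.03, 0, 0.5, 0, 0, -0.0012, -0.001, 0.03, 0, 0.5, 0, 0, -0.0012, -0.001, 0.03, 0, 0.5, 0, 0, -0.0012, -0.001, 0.03, 0, 0.5, 0, 0, -0.0012, -0.001, 0.03, 0, 0.5, 0, 0, -0.0012, -0.001, 0.03, 0, 0.5, 0, 0, -0.0012, -0.001, 0.03, 0, 0.5, 0, 0, -0.0012, -0.001, 0.03, 0, 0.5, 0, 0, -0.0012, -0.001, 0.03, 0, 0.5, 0, 0, -0.0012, -0.001, 0.03, 0, 0.5, 0, 0, -0.0012, -0.001, 0.03, 0, 0.5, 0, 0, -0.0012, -0.001, 0.03, 0, 0.5, 0, 0, -0.0012, -0.001, 0.02, 0, 0.5, 0, 0, -0.0012, -0.001, 0.01, 0, 0.5]

```text
t: 10.55
position: [0.6158, 0.272, 0.1181]
eef_rot: [-3.141, -0.0, 1.421]
wrist_force: [-0.2, -0.8, -4.4]
finger_gap: 0.681
grip_force: 65.2
```

step_arm:
  series: [0, 0, 0, 0, 0, 0, 0.5, 0, 0, 0, 0, 0, 0, 0.5, 0, 0, 0, 0, 0, 0, 0.5]

```text
t: 10.85
position: [0.6169, 0.2682, 0.1181]
eef_rot: [-3.141, 0.001, 1.418]
wrist_force: [0.1, 0.5, -4.5]
finger_gap: 0.685
grip_force: 65.2
```

Run:
```python
from h import *
t=state(); print(t['position'],t['eef_rot'],t['t'],t['wrist_force'])
s=snap('wrist','w_bo'); z=t['position'][2]+.0385; print(inhand(s,z,'blue'))
cv2.imwrite('pics/w_bo_b.png',cv2.resize(s['color'][:,:,::-1],(800,600)))
```

```text
[0.61688859 0.26815026 0.11809663] [-3.14121900e+00  5.87500459e-04  1.41779792e+00] 10.85 [ 0.1429506   0.52067974 -4.48527493]
(np.float64(72.6), [[354, np.float64(-29.9), np.float64(28.2)], [369, np.float64(-30.0), np.float64(28.1)], [1103, np.float64(-30.1), np.float64(27.9)]], array([72.3, 72.5, 72.5, 72.3]))
```

View pics/w_bo_b.png

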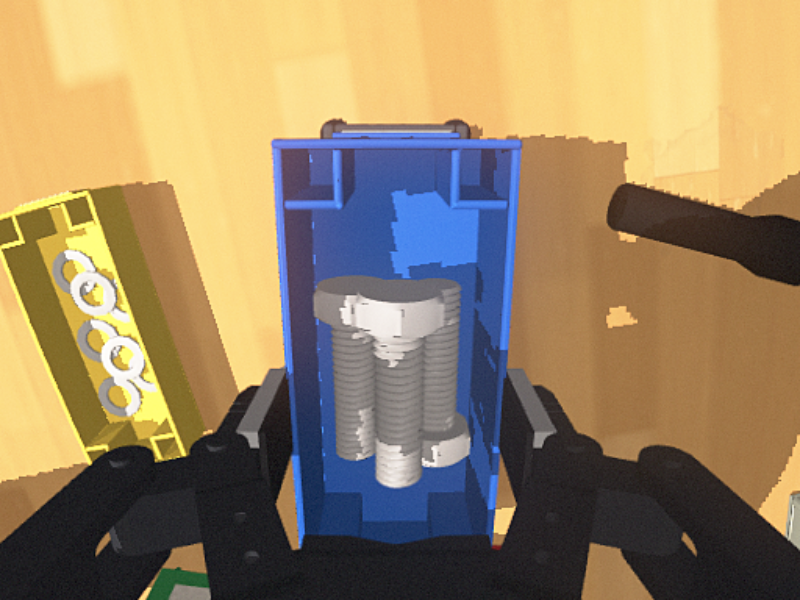

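Tray is centred on x 397 at the rim and the base end beneath is centred on x 396 (px 322–470), so it is aligned. Descending.

step_arm:
  series: [0, 0, 0, 0, 0.001, -0.005, 0.5, 0, 0, 0, 0, 0, -0.01, 0.5, 0, 0, 0, 0, 0, -0.01, 0.5, 0, 0, 0, 0, 0, -0.01, 0.5, 0, 0, 0, 0, 0, -0.01, 0.5, 0, 0, 0, 0, 0, -0.01, 0.5, 0, 0, 0, 0, 0, -0.01, 0.5, 0, 0, 0, 0, 0, -0.005, 0.5, 0, 0, 0, 0, 0, -0.003, 0.5, 0, 0, 0, 0, 0, -0.003, 0.5, 0, 0, 0, 0, 0, -0.002, 0.5, 0, 0, 0, 0, 0, 0, 0.5]

```text
t: 12.1
position: [0.6169, 0.2705, 0.0403]
eef_rot: [3.141, -0.0, 1.419]
wrist_force: [-0.2, -0.6, -4.0]
finger_gap: 0.679
grip_force: 65.2
```

step_arm:
  series: [0, 0, 0, 0, 0, -0.002, 0.5, 0, 0, 0, 0, 0, -0.0015, 0.5, 0, 0, 0, 0, 0, -0.0015, 0.5, 0, 0, 0, 0, 0, -0.001, 0.5, 0, 0, 0, 0, 0, 0, 0.5]

```text
t: 12.6
position: [0.617, 0.2705, 0.0351]
eef_rot: [3.141, -0.0, 1.419]
wrist_force: [-3.2, -1.4, 3.8]
finger_gap: 0.686
grip_force: 66.1
```

step_arm:
  series: [0, 0, 0, -0.0005, 0, -0.001, 0.5, 0, 0, 0, 0, 0, -0.001, 0.5, 0, 0, 0, 0, 0, 0, 0.5]

```text
t: 12.9
position: [0.617, 0.2706, 0.0349]
eef_rot: [3.14, -0.0, 1.419]
wrist_force: [-8.1, -3.5, 16.7]
finger_gap: 0.679
grip_force: 67.7
```

step_arm:
  series: [0, 0, 0, 0, 0, 0, 1, 0, 0, 0, 0, 0, 0, 1, 0, 0, 0, 0, 0, 0, 1, 0, 0, 0, 0, 0, 0, 1, 0, 0, 0, 0, 0, 0, 1, 0, 0, 0, 0, 0, 0.01, 1, 0, 0, 0, 0, 0, 0.015, 1, 0, 0, 0, 0, 0, 0.02, 1, 0, 0, 0, 0, 0, 0.02, 1, 0, 0, 0, 0, 0, 0.02, 1, 0, 0, 0, 0, -0.01, 0.03, 1, 0, 0, 0, 0, -0.015, 0.03, 1, 0, 0, 0, 0, -0.015, 0.03, 1, 0, 0, 0, 0, -0.01, 0.015, 1, 0, 0, 0, 0, 0, 0, 1, 0, 0, 0, 0, 0, 0, 1]

```text
t: 14.5
position: [0.6161, 0.2205, 0.222]
eef_rot: [-3.141, -0.0, 1.418]
wrist_force: [-0.0, 0.3, 0.2]
finger_gap: 0.998
grip_force: 0.0
```

Run:
```python
from h import *
t=state(); print(t['position'],t['eef_rot'],t['t'],t['wrist_force'])
s=snap('wrist','w_b3'); c=cloud(s)
print('blue',level(s,.617,.267,.072)); m=mask(s,'blue')&roi(c,.617,.267,.12)&(abs(c[...,2]-.072)<.008)
q=c[m]; A=np.c_[q[:,:2]-q[:,:2].mean(0),np.ones(len(q))]; print('plane',np.linalg.lstsq(A,q[:,2],rcond=None)[0])
print('base',level(s,.617,.267,.016,tol=.0035)); print('yel',level(s,.456,.265,.041)); 
T=snap('top','t1'); c=cloud(T); m=mask(T,'green'); 
c2=cloud(T); m2=m&roi(c2,.436,.006,.12); print('green',m2.sum(),rim(T,m2&(abs(c2[...,2]-.049)<.01),.049)); print(level(T,.436,.006,.049,tol=.01))
```

```text
[0.61607429 0.22050367 0.22195952] [-3.14137563e+00 -2.18661736e-04  1.41849616e+00] 14.5 [-0.04597743  0.31899432  0.15255971]
blue (np.int64(1885), array([617.5, 268.3, 150.2,  60.1,  -8.6]), array([617.6, 268.5, 149.3,  59.7,  -8.6]), 0.071)
plane [-0.0076579  0.0034367  0.0709666]
base (np.int64(540), array([550.1, 205.3,  38.7,  20.4,  -1.7]), array([550.6, 205.8,  38.3,  20.6,  -1.4]), 0.0174)
yel (np.int64(1576), array([456. , 265. , 150.5,  62. ,   3.6]), array([457.4, 265.1, 150. ,  62.3,   3.2]), 0.0395)
green 431 [431.9  72.2  13.1   6.5 -64.2]
(np.int64(184), array([433.5,   8.2, 152. ,  60.1, -14.6]), array([433.1,   7.9, 151.5,  60. , -14.6]), 0.0488)
```

Blue is seated (rim 15.4 mm above its table height, level). Next, green.

step_arm:
  series: [0, 0, -0.0085, -0.015, -0.0215, -0.001, 1, 0, 0, -0.0085, -0.015, -0.0215, -0.001, 1, 0, 0, -0.0085, -0.015, -0.0215, -0.001, 1, 0, 0, -0.0085, -0.015, -0.0215, -0.001, 1, 0, 0, -0.0085, -0.015, -0.0215, -0.001, 1, 0, 0, -0.0085, -0.015, -0.0215, -0.001, 1, 0, 0, -0.0085, -0.015, -0.0215, -0.001, 1, 0, 0, -0.0085, -0.015, -0.0215, -0.001, 1, 0, 0, -0.0085, -0.015, -0.0215, -0.001, 1, 0, 0, -0.0085, -0.015, -0.0215, -0.001, 1, 0, 0, -0.0085, -0.015, -0.0215, -0.001, 1, 0, 0, -0.0085, -0.015, -0.0215, -0.001, 1, 0, 0, 0, 0, 0, 0, 1, 0, 0, 0, 0, 0, 0, 1]

```text
t: 16.0
position: [0.4361, -0.0374, 0.2094]
eef_rot: [-3.14, -0.0, 1.316]
wrist_force: [0.4, -0.6, 0.5]
finger_gap: 0.999
grip_force: 0.0
```

Run:
```python
from h import *
t=state(); print(t['position'],t['eef_rot'],t['t'],t['wrist_force'])
s=snap('wrist','w_g'); print('green',level(s,.436,.008,.049))
```

```text
[ 0.43605136 -0.03735612  0.20941739] [-3.14002847e+00 -5.45839969e-05  1.31623456e+00] 16.0 [ 0.35966665 -0.57964782  0.52344641]
green (np.int64(1512), array([436.5,   8.7, 150.9,  60.4, -14.5]), array([436.7,   8.7, 149.8,  59.9, -14.5]), 0.0477)
```

step_arm:
  series: [0, 0, 0.001, -0.0005, 0.0155, -0.014, 1, 0, 0, 0, 0, 0.0155, -0.014, 1, 0, 0, 0, 0, 0.015, -0.014, 1, 0, 0, 0, 0, 0, -0.014, 1, 0, 0, 0, 0, 0, -0.014, 1, 0, 0, 0, 0, 0, -0.014, 1, 0, 0, 0, 0, 0, -0.014, 1, 0, 0, 0, 0, 0, -0.014, 1, 0, 0, 0, 0, 0, -0.014, 1, 0, 0, 0, 0, 0, -0.014, 1, 0, 0, 0, 0, 0, -0.014, 1, 0, 0, 0, 0, 0, -0.014, 1, 0, 0, 0, 0, 0, -0.014, 1, 0, 0, 0, 0, 0, -0.01, 1, 0, 0, 0, 0, 0, -0.006, 1, 0, 0, 0, 0, 0, 0, 1, 0, 0, 0, 0, 0, 0, 1]

```text
t: 17.75
position: [0.4361, 0.0086, 0.0123]
eef_rot: [3.141, -0.0, 1.318]
wrist_force: [0.8, 0.1, 0.8]
finger_gap: 1.0
grip_force: 0.0
```

step_arm:
  series: [0, 0, 0, 0, 0, 0, 0.5, 0, 0, 0, 0, 0, 0, 0.5, 0, 0, 0, 0, 0, 0, 0.5, 0, 0, 0, 0, 0, 0, 0.5, 0, 0, 0, 0, 0, 0, 0.5, 0, 0, 0, 0, 0, 0, 0.5, 0, 0, 0, 0, 0, 0, 0.5]
  squeeze: 60

```text
t: 18.45
position: [0.4373, 0.0083, 0.0131]
eef_rot: [3.139, -0.001, 1.318]
wrist_force: [0.2, -1.0, 5.9]
finger_gap: 0.68
grip_force: 62.8
```

step_arm:
  series: [0, 0, 0, 0, 0, 0.004, 0.5, 0, 0, 0, 0, 0, 0.008, 0.5, 0, 0, 0, 0, 0, 0.014, 0.5, 0, 0, 0, 0, 0, 0.016, 0.5, 0, 0, 0, 0, 0, 0.016, 0.5, 0, 0, 0, 0, 0, 0.016, 0.5, 0, 0, 0, 0, 0, 0.016, 0.5, 0, 0, 0, 0, 0, 0.012, 0.5, 0, 0, 0, 0, 0, 0.008, 0.5, 0, 0, 0, 0, 0, 0, 0.5]

```text
t: 19.45
position: [0.4364, 0.0085, 0.1233]
eef_rot: [3.14, -0.001, 1.318]
wrist_force: [-0.2, -0.2, -3.2]
finger_gap: 0.681
grip_force: 65.2
```

step_arm:
  series: [0, 0, 0.003, 0.005, 0.007, 0, 0.5, 0, 0, 0.0074, 0.0125, 0.018, 0, 0.5, 0, 0, 0.0074, 0.0125, 0.018, 0, 0.5, 0, 0, 0.0074, 0.0125, 0.018, 0, 0.5, 0, 0, 0.0074, 0.0125, 0.018, 0, 0.5, 0, 0, 0.0074, 0.0125, 0.018, 0, 0.5, 0, 0, 0.0074, 0.0125, 0.018, 0, 0.5, 0, 0, 0.0074, 0.0125, 0.018, 0, 0.5, 0, 0, 0.0074, 0.0125, 0.018, 0, 0.5, 0, 0, 0.0074, 0.0125, 0.018, 0, 0.5, 0, 0, 0.0074, 0.0125, 0.018, 0, 0.5, 0, 0, 0.0074, 0.0125, 0.018, 0, 0.5, 0, 0, 0.0074, 0.0125, 0.018, 0, 0.5, 0, 0, 0.0074, 0.0125, 0.018, 0, 0.5, 0, 0, 0.0074, 0.0125, 0.018, 0, 0.5, 0, 0, 0, 0, 0, 0, 0.5, 0, 0, 0, 0, 0, 0, 0.5, 0, 0, 0, 0, 0, 0, 0.5]

```text
t: 21.25
position: [0.6148, 0.267, 0.1211]
eef_rot: [-3.14, 0.001, 1.425]
wrist_force: [0.0, 0.6, -2.4]
finger_gap: 0.681
grip_force: 65.2
```

Run:
```python
from h import *
t=state(); print(t['position'],t['eef_rot'],t['t'],t['wrist_force'])
s=snap('wrist','w_go'); z=t['position'][2]+.0365; print(inhand(s,z,'green'))
```

```text
[0.61482413 0.26697424 0.12110515] [-3.13962269e+00  1.29466329e-03  1.42450895e+00] 21.25 [ 0.02643659  0.64519449 -2.36639403]
(np.float64(74.6), [[269, np.float64(-30.0), np.float64(28.2)], [266, np.float64(-30.1), np.float64(28.2)], [750, np.float64(-30.1), np.float64(27.9)]], array([74.5, 74.5, 74.5, 71.5]))
```

step_arm:
  series: [0, 0, -0.003, 0.0015, 0.001, -0.004, 0.5, 0, 0, 0, 0, 0, -0.008, 0.5, 0, 0, 0, 0, 0, -0.008, 0.5, 0, 0, 0, 0, 0, -0.006, 0.5, 0, 0, 0, 0, 0, -0.004, 0.5, 0, 0, 0, 0, 0, 0, 0.5, 0, 0, 0, 0, 0, 0, 0.5, 0, 0, 0, 0, 0, 0, 0.5]

```text
t: 22.1
position: [0.6177, 0.2686, 0.0926]
eef_rot: [3.141, -0.0, 1.422]
wrist_force: [0.0, -1.2, -2.0]
finger_gap: 0.676
grip_force: 65.2
```

```bash
cat >> h.py <<'E'
def pose(n=6):
    P=[]
    for _ in range(n): vision.snapshot('top'); t=state(); P.append(np.r_[t['position']*1000,t['eef_rot'][2]])
    return np.round(np.mean(P,0),3),np.round(np.std(P,0),3)
E
python3 -c "
from h import *
print(pose())"
```

```text
(array([617.573, 268.565,  92.548,   1.422]), array([0.077, 0.043, 0.08 , 0.   ]))
```

step_arm:
  series: [0, 0, -0.001, -0.0009, 0, -0.003, 0.5, 0, 0, 0, 0, 0, -0.003, 0.5, 0, 0, 0, 0, 0, -0.003, 0.5, 0, 0, 0, 0, 0, -0.0025, 0.5, 0, 0, 0, 0, 0, -0.0015, 0.5, 0, 0, 0, 0, 0, 0, 0.5, 0, 0, 0, 0, 0, 0, 0.5]

```text
t: 23.1
position: [0.6165, 0.2685, 0.0792]
eef_rot: [3.142, -0.0, 1.421]
wrist_force: [0.2, 0.3, -1.5]
finger_gap: 0.679
grip_force: 65.2
```

step_arm:
  series: [0, 0, 0, 0, 0, -0.0015, 0.5, 0, 0, 0, 0, 0, -0.0015, 0.5, 0, 0, 0, 0, 0, -0.001, 0.5, 0, 0, 0, 0, 0, 0, 0.5]

```text
t: 23.5
position: [0.6169, 0.2686, 0.0766]
eef_rot: [3.141, -0.0, 1.421]
wrist_force: [-3.1, -0.7, 7.4]
finger_gap: 0.678
grip_force: 66.2
```

step_arm:
  series: [0, 0, 0, 0, 0, -0.001, 0.5, 0, 0, 0, 0, 0, -0.0005, 0.5, 0, 0, 0, 0, 0, 0, 0.5]

```text
t: 23.8
position: [0.617, 0.2686, 0.0765]
eef_rot: [3.14, -0.001, 1.421]
wrist_force: [-7.0, -2.9, 16.9]
finger_gap: 0.682
grip_force: 67.3
```

step_arm:
  series: [0, 0, 0, 0, 0, 0, 1, 0, 0, 0, 0, 0, 0, 1, 0, 0, 0, 0, 0, 0, 1, 0, 0, 0, 0, 0, 0, 1, 0, 0, 0, 0, 0, 0, 1, 0, 0, 0, 0, 0, 0.01, 1, 0, 0, 0, 0, 0, 0.015, 1, 0, 0, 0, 0, 0, 0.02, 1, 0, 0, 0, 0, 0, 0.02, 1, 0, 0, 0, 0, 0, 0.02, 1, 0, 0, 0, 0, -0.01, 0.03, 1, 0, 0, 0, 0, -0.015, 0.03, 1, 0, 0, 0, 0, -0.015, 0.03, 1, 0, 0, 0, 0, -0.005, 0.01, 1, 0, 0, 0, 0, 0, 0, 1, 0, 0, 0, 0, 0, 0, 1]

```text
t: 25.4
position: [0.616, 0.2236, 0.2582]
eef_rot: [-3.141, 0.0, 1.421]
wrist_force: [-0.9, 0.5, -0.1]
finger_gap: 1.002
grip_force: 0.0
```

```bash
cat >> h.py <<'E'
def check(s,name,x,y,z):
    c=cloud(s); print(name,level(s,x,y,z)); m=mask(s,name)&roi(c,x,y,.12)&(abs(c[...,2]-z)<.008)
    q=c[m]; A=np.c_[q[:,:2]-q[:,:2].mean(0),np.ones(len(q))]; print('plane',np.round(np.linalg.lstsq(A,q[:,2],rcond=None)[0],4))
E
python3 - <<'E'
from h import *
t=state(); print(t['position'],t['eef_rot'],t['t'],t['wrist_force'])
s=snap('wrist','w_g3'); check(s,'green',.617,.267,.112); print('yel',level(s,.456,.265,.041))
E
```

```text
[0.61598264 0.22359018 0.25822349] [-3.14089656e+00  1.03502862e-04  1.42050158e+00] 25.4 [-0.86155957  0.45999335 -0.06864012]
green (np.int64(1688), array([618.2, 268.3, 149.8,  60.2,  -8.6]), array([618.2, 268.4, 149. ,  59.8,  -8.6]), 0.1111)
plane [-0.0038  0.0048  0.1113]
yel (np.int64(1248), array([455.9, 265.2, 150.3,  62.1,   3.4]), array([457.3, 265.2, 149.9,  62.1,   3.2]), 0.0395)
```

Green is seated and level. Next, yellow.

step_arm:
  series: [0, 0, 0.0206, -0.016, 0, -0.003, 1, 0, 0, 0.0206, -0.016, 0, -0.003, 1, 0, 0, 0.0206, -0.016, 0, -0.003, 1, 0, 0, 0.0206, -0.016, 0, -0.005, 1, 0, 0, 0.0206, -0.016, 0, -0.005, 1, 0, 0, 0.0206, -0.016, 0, -0.005, 1, 0, 0, 0.0206, -0.016, 0, -0.005, 1, 0, 0, 0.0206, -0.016, 0, -0.005, 1, 0, 0, 0.0206, -0.016, 0, -0.005, 1, 0, 0, 0.0206, -0.016, -0.003, -0.005, 1, 0, 0, 0, 0, 0, 0, 1, 0, 0, 0, 0, 0, 0, 1]

```text
t: 26.65
position: [0.4564, 0.2208, 0.2141]
eef_rot: [-3.141, 0.0, 1.627]
wrist_force: [-0.1, -0.1, 0.5]
finger_gap: 0.997
grip_force: 0.0
```

Run:
```python
from h import *
t=state(); print(t['position'],t['eef_rot'],t['t'],t['wrist_force'])
s=snap('wrist','w_y'); check(s,'yellow',.456,.265,.041)
```

```text
[0.45639953 0.22078744 0.21405799] [-3.14056010e+00  3.99998028e-04  1.62674437e+00] 26.65 [-0.08102482 -0.11839383  0.46491199]
yellow (np.int64(1442), array([455.8, 265.1, 150.1,  59.9,   3.5]), array([455.7, 265.2, 149.3,  59.5,   3.5]), 0.0398)
plane [-0.0001 -0.0026  0.0394]
```

step_arm:
  series: [0, 0, 0.005, -0.001, 0.0148, -0.016, 1, 0, 0, 0, 0, 0.0148, -0.016, 1, 0, 0, 0, 0, 0.0148, -0.016, 1, 0, 0, 0, 0, 0, -0.015, 1, 0, 0, 0, 0, 0, -0.015, 1, 0, 0, 0, 0, 0, -0.015, 1, 0, 0, 0, 0, 0, -0.015, 1, 0, 0, 0, 0, 0, -0.015, 1, 0, 0, 0, 0, 0, -0.015, 1, 0, 0, 0, 0, 0, -0.015, 1, 0, 0, 0, 0, 0, -0.015, 1, 0, 0, 0, 0, 0, -0.015, 1, 0, 0, 0, 0, 0, -0.015, 1, 0, 0, 0, 0, 0, -0.008, 1, 0, 0, 0, 0, 0, -0.003, 1, 0, 0, 0, 0, 0, 0, 1, 0, 0, 0, 0, 0, 0, 1]

```text
t: 28.4
position: [0.4559, 0.2651, 0.0061]
eef_rot: [3.141, -0.0, 1.632]
wrist_force: [0.3, -0.6, 0.2]
finger_gap: 0.999
grip_force: 0.0
```

step_arm:
  series: [0, 0, 0, 0, 0, 0, 0.5, 0, 0, 0, 0, 0, 0, 0.5, 0, 0, 0, 0, 0, 0, 0.5, 0, 0, 0, 0, 0, 0, 0.5, 0, 0, 0, 0, 0, 0, 0.5, 0, 0, 0, 0, 0, 0, 0.5, 0, 0, 0, 0, 0, 0, 0.5]
  squeeze: 50

```text
t: 29.1
position: [0.4567, 0.2653, 0.0066]
eef_rot: [3.139, -0.001, 1.632]
wrist_force: [1.8, -1.0, 6.0]
finger_gap: 0.685
grip_force: 52.6
```

step_arm:
  series: [0, 0, 0, 0, 0, 0.004, 0.5, 0, 0, 0, 0, 0, 0.008, 0.5, 0, 0, 0, 0, 0, 0.014, 0.5, 0, 0, 0, 0, 0, 0.017, 0.5, 0, 0, 0, 0, 0, 0.017, 0.5, 0, 0, 0, 0, 0, 0.017, 0.5, 0, 0, 0, 0, 0, 0.017, 0.5, 0, 0, 0, 0, 0, 0.017, 0.5, 0, 0, 0, 0, 0, 0.017, 0.5, 0, 0, 0, 0, 0, 0.012, 0.5, 0, 0, 0, 0, 0, 0.005, 0.5, 0, 0, 0, 0, 0, 0, 0.5]

```text
t: 30.3
position: [0.4557, 0.265, 0.1515]
eef_rot: [3.14, -0.001, 1.632]
wrist_force: [-0.7, 0.2, -1.7]
finger_gap: 0.68
grip_force: 54.2
```

step_arm:
  series: [0, 0, -0.0162, 0.005, 0.0003, 0, 0.5, 0, 0, -0.0162, 0.013, 0.0003, 0, 0.5, 0, 0, -0.0162, 0.013, 0.0003, 0, 0.5, 0, 0, -0.0162, 0.013, 0.0003, 0, 0.5, 0, 0, -0.0162, 0.013, 0.0003, 0, 0.5, 0, 0, -0.0162, 0.013, 0.0003, 0, 0.5, 0, 0, -0.0162, 0.013, 0.0003, 0, 0.5, 0, 0, -0.0162, 0.013, 0.0003, 0, 0.5, 0, 0, -0.0162, 0.013, 0.0003, 0, 0.5, 0, 0, -0.0162, 0.013, 0.0003, 0, 0.5, 0, 0, -0.0162, 0.013, 0.0003, 0, 0.5, 0, 0, -0.0162, 0.013, 0, 0, 0.5, 0, 0, -0.0162, 0.013, 0, 0, 0.5, 0, 0, 0, 0, 0, 0, 0.5, 0, 0, 0, 0, 0, 0, 0.5, 0, 0, 0, 0, 0, 0, 0.5, 0, 0, 0, 0, 0, 0, 0.5]

```text
t: 32.0
position: [0.6159, 0.2682, 0.1507]
eef_rot: [-3.141, 0.0, 1.421]
wrist_force: [-0.4, -0.3, -2.6]
finger_gap: 0.682
grip_force: 54.1
```

Run:
```python
from h import *
s=snap('wrist','w_yo'); z=state()['position'][2]+.0347; print(inhand(s,z,'yellow')); print(pose(3))
```

```text
(np.float64(75.0), [[108, np.float64(-30.1), np.float64(28.2)], [139, np.float64(-30.1), np.float64(28.2)], [393, np.float64(-30.3), np.float64(26.8)]], array([74.7, 75. , 75. , 74.7]))
(array([616.167, 268.253, 150.827,   1.421]), array([0.06 , 0.008, 0.007, 0.   ]))
```

step_arm:
  series: [0, 0, 0, 0.0006, 0, -0.005, 0.5, 0, 0, 0, 0, 0, -0.008, 0.5, 0, 0, 0, 0, 0, -0.008, 0.5, 0, 0, 0, 0, 0, -0.006, 0.5, 0, 0, 0, 0, 0, -0.003, 0.5, 0, 0, 0, 0, 0, -0.002, 0.5, 0, 0, 0, 0, 0, -0.002, 0.5, 0, 0, 0, 0, 0, -0.002, 0.5, 0, 0, 0, 0, 0, 0, 0.5, 0, 0, 0, 0, 0, 0, 0.5]

```text
t: 33.2
position: [0.6172, 0.2682, 0.1149]
eef_rot: [3.141, -0.0, 1.421]
wrist_force: [-0.6, 0.3, -2.2]
finger_gap: 0.682
grip_force: 54.1
```

step_arm:
  series: [0, 0, 0, 0, 0, -0.0015, 0.5, 0, 0, 0, 0, 0, -0.0015, 0.5, 0, 0, 0, 0, 0, -0.001, 0.5, 0, 0, 0, 0, 0, 0, 0.5]

```text
t: 33.6
position: [0.617, 0.2682, 0.1105]
eef_rot: [-3.141, 0.0, 1.421]
wrist_force: [0.1, -0.1, -0.9]
finger_gap: 0.682
grip_force: 54.2
```

step_arm:
  series: [0, 0, 0, 0, 0, -0.001, 0.5, 0, 0, 0, 0, 0, -0.001, 0.5, 0, 0, 0, 0, 0, -0.0005, 0.5, 0, 0, 0, 0, 0, 0, 0.5]

```text
t: 34.0
position: [0.6175, 0.2683, 0.11]
eef_rot: [3.141, -0.001, 1.421]
wrist_force: [-3.3, -1.6, 11.1]
finger_gap: 0.682
grip_force: 55.4
```

Seated at the expected height. Release, back off and check.

step_arm:
  series: [0, 0, 0, 0, 0, 0, 1, 0, 0, 0, 0, 0, 0, 1, 0, 0, 0, 0, 0, 0, 1, 0, 0, 0, 0, 0, 0, 1, 0, 0, 0, 0, 0, 0, 1, 0, 0, 0, 0, 0, 0.01, 1, 0, 0, 0, 0, 0, 0.015, 1, 0, 0, 0, 0, 0, 0.02, 1, 0, 0, 0, 0, 0, 0.02, 1, 0, 0, 0, 0, 0, 0.02, 1, 0, 0, 0, 0, -0.01, 0.03, 1, 0, 0, 0, 0, -0.015, 0.03, 1, 0, 0, 0, 0, -0.015, 0.03, 1, 0, 0, 0, 0, -0.005, 0.01, 1, 0, 0, 0, 0, 0, 0, 1, 0, 0, 0, 0, 0, 0, 1]

```text
t: 35.6
position: [0.6166, 0.2233, 0.2925]
eef_rot: [-3.141, 0.0, 1.421]
wrist_force: [-0.2, -0.1, 0.9]
finger_gap: 1.0
grip_force: 0.0
```

Run:
```python
from h import *
t=state(); print(t['position'],t['eef_rot'],t['t'])
s=snap('wrist','w_y3'); check(s,'yellow',.617,.267,.144)
cv2.imwrite('pics/w_y3_b.png',cv2.resize(s['color'][:,:,::-1],(800,600)))
```

```text
[0.61657082 0.2233365  0.29252638] [-3.14075955e+00  1.62277764e-04  1.42088942e+00] 35.6
yellow (np.int64(1688), array([618.6, 268. , 150. ,  60.1,  -8.3]), array([618.7, 268.4, 149. ,  59.8,  -8.4]), 0.143)
plane [-0.0033 -0.0014  0.1424]
```

View pics/w_y3_b.png

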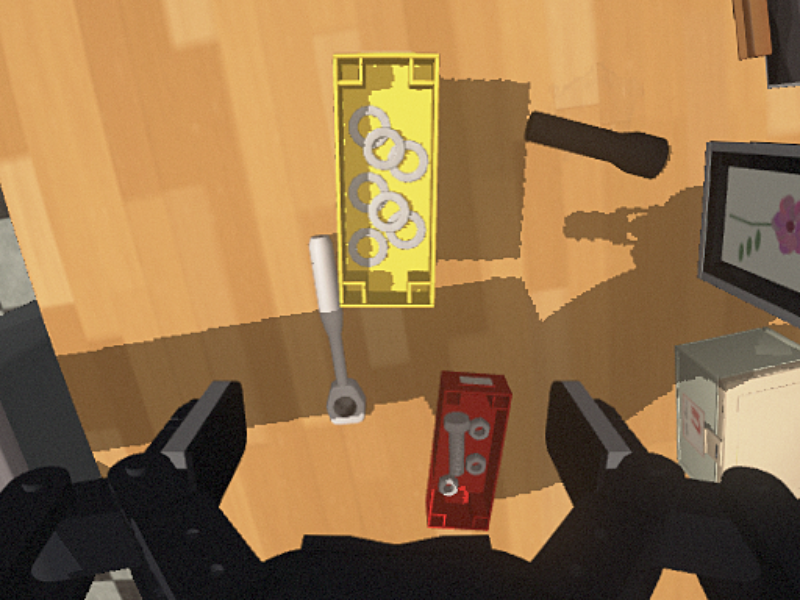

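Yellow is seated at (386,180), washers all inside; red and ratchet undisturbed. On to the large lid.

step_arm:
  series: [0, 0, -0.0022, -0.0078, -0.028, -0.004, 1, 0, 0, -0.0022, -0.0078, -0.028, -0.004, 1, 0, 0, -0.0022, -0.0078, -0.028, -0.004, 1, 0, 0, -0.0022, -0.0078, -0.028, -0.004, 1, 0, 0, -0.0022, -0.0078, -0.028, -0.004, 1, 0, 0, -0.0022, -0.0078, -0.028, -0.004, 1, 0, 0, -0.0022, -0.0078, -0.028, -0.004, 1, 0, 0, -0.0022, -0.0078, -0.028, -0.004, 1, 0, 0, -0.0022, -0.0078, -0.028, -0.004, 1, 0, 0, -0.0022, -0.0078, -0.028, -0.004, 1, 0, 0, -0.0022, -0.0078, -0.028, -0.004, 1, 0, 0, -0.0022, -0.0078, -0.028, -0.004, 1, 0, 0, -0.0022, -0.0078, -0.028, -0.004, 1, 0, 0, -0.0022, -0.0078, -0.028, -0.004, 1, 0, 0, -0.0022, -0.0078, -0.028, -0.004, 1, 0, 0, -0.0022, -0.0078, -0.028, -0.004, 1, 0, 0, -0.0022, -0.0078, -0.028, -0.004, 1, 0, 0, -0.0022, -0.0078, -0.028, -0.004, 1, 0, 0, -0.0022, -0.0078, -0.028, -0.004, 1, 0, 0, -0.0022, -0.0078, -0.024, -0.004, 1]

```text
t: 37.65
position: [0.4603, -0.3332, 0.2112]
eef_rot: [-3.139, -0.001, 1.377]
wrist_force: [-0.3, 0.1, 0.2]
finger_gap: 0.998
grip_force: 0.0
```

step_arm:
  series: [0, 0, 0, 0, 0, 0, 1, 0, 0, 0, 0, 0, 0, 1]

```text
t: 37.85
position: [0.4605, -0.3321, 0.2117]
eef_rot: [-3.139, -0.002, 1.376]
wrist_force: [-0.9, -0.1, -0.8]
finger_gap: 1.004
grip_force: 0.0
```

Run:
```python
from h import *
t=state(); print(t['position'],t['eef_rot'],t['t'])
s=snap('wrist','w_l'); print('plate',level(s,.459,-.287,.015)); print('bar',level(s,.459,-.287,.040,r=.06))
a=s['color'][:,100:400,::-1]; cv2.imwrite('pics/w_l_b.png',cv2.resize(a,None,fx=1.5,fy=1.5,interpolation=cv2.INTER_CUBIC))
```

```text
[ 0.460528   -0.33211707  0.21167536] [-3.13905934e+00 -1.63167839e-03  1.37622168e+00] 37.85
plate (np.int64(6578), array([ 460. , -286.9,  149.1,   60.4,  -10.9]), array([ 460.1, -286.8,  148.1,   59.9,  -11. ]), 0.015)
bar (np.int64(1281), array([ 459.9, -287.1,   79.6,   15.8,  -11.3]), array([ 460. , -286.8,   78.6,   15.6,  -11.3]), 0.0392)
```

View pics/w_l_b.png

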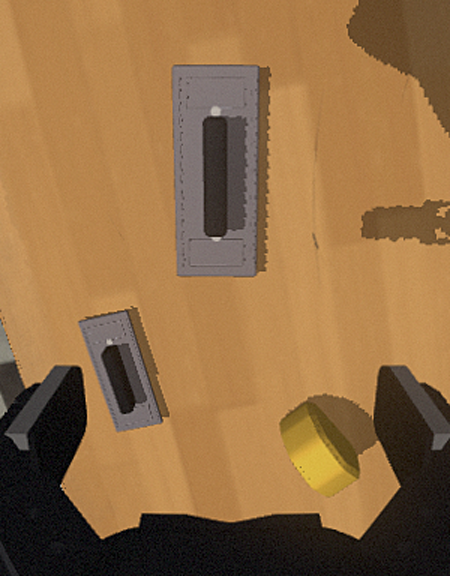

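Enlarged crop: the large lid is at (217,170), bar 80×16 mm and plate 149×60 mm; the small lid is at (120,375). The large one is confirmed, so I descend on its bar.

step_arm:
  series: [0, 0, 0.001, -0.0015, 0.015, -0.014, 1, 0, 0, 0, 0, 0.015, -0.014, 1, 0, 0, 0, 0, 0.015, -0.014, 0.6, 0, 0, 0, 0, 0, -0.014, 0.6, 0, 0, 0, 0, 0, -0.014, 0.6, 0, 0, 0, 0, 0, -0.014, 0.6, 0, 0, 0, 0, 0, -0.014, 0.6, 0, 0, 0, 0, 0, -0.014, 0.6, 0, 0, 0, 0, 0, -0.014, 0.6, 0, 0, 0, 0, 0, -0.014, 0.6, 0, 0, 0, 0, 0, -0.014, 0.6, 0, 0, 0, 0, 0, -0.014, 0.6, 0, 0, 0, 0, 0, -0.014, 0.6, 0, 0, 0, 0, 0, -0.008, 0.6, 0, 0, 0, 0, 0, -0.003, 0.6, 0, 0, 0, 0, 0, 0, 0.6, 0, 0, 0, 0, 0, 0, 0.6]

```text
t: 39.6
position: [0.4599, -0.2881, 0.0206]
eef_rot: [3.141, 0.0, 1.378]
wrist_force: [-0.9, -0.5, 0.1]
finger_gap: 0.6
grip_force: 0.0
```

step_arm:
  series: [0, 0, 0, 0, 0, 0, 0.1, 0, 0, 0, 0, 0, 0, 0.1, 0, 0, 0, 0, 0, 0, 0.1, 0, 0, 0, 0, 0, 0, 0.1, 0, 0, 0, 0, 0, 0, 0.1, 0, 0, 0, 0, 0, 0, 0.1, 0, 0, 0, 0, 0, 0, 0.1, 0, 0, 0, 0, 0, 0, 0.1]
  squeeze: 50

```text
t: 40.4
position: [0.4596, -0.2878, 0.0202]
eef_rot: [-3.142, -0.0, 1.378]
wrist_force: [-0.3, 0.3, 0.1]
finger_gap: 0.096
grip_force: 0.0
```

Run:
```python
from h import *
s=snap('wrist','w_l2'); print(state()['grip_force'],state()['finger_gap'])
cv2.imwrite('pics/w_l2_b.png',cv2.resize(s['color'][:,:,::-1],(800,600)))
```

```text
0.0 0.09861091314079617
```

View pics/w_l2_b.png

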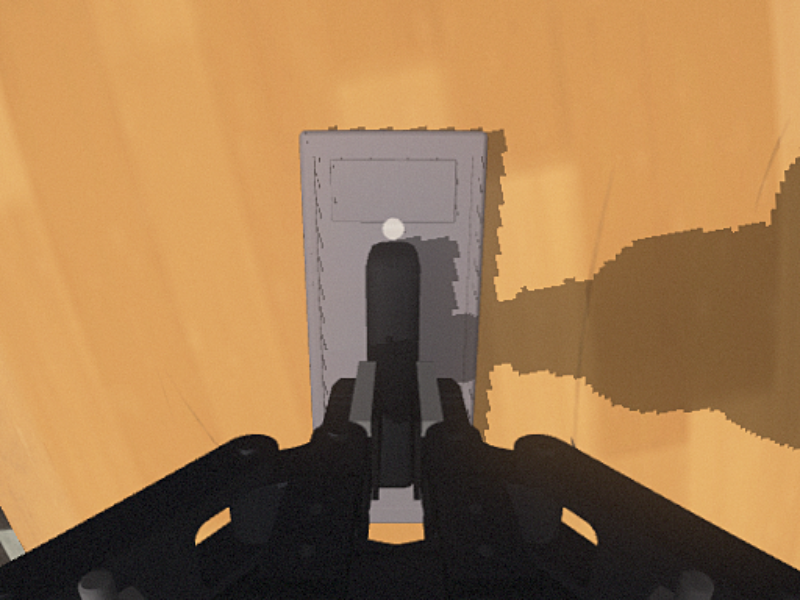

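The fingers straddle the bar at (395,390), just short of touching: the opening scale is not linear. Closing fully.

step_arm:
  series: [0, 0, 0, 0, 0, 0, 0, 0, 0, 0, 0, 0, 0, 0, 0, 0, 0, 0, 0, 0, 0, 0, 0, 0, 0, 0, 0, 0, 0, 0, 0, 0, 0, 0, 0]
  squeeze: 60

```text
t: 40.95
position: [0.4596, -0.2878, 0.0202]
eef_rot: [-3.142, 0.0, 1.378]
wrist_force: [0.4, 0.3, -0.2]
finger_gap: 0.001
grip_force: 0.0
```

Run:
```python
from h import *
s=snap('wrist','w_l3'); a=s['color'][60:,130:380,::-1]; print(state()['grip_force'],state()['finger_gap'])
s2=snap('side','s3'); b=s2['color'][190:330,220:360,::-1]
a=cv2.resize(a,None,fx=1.4,fy=1.4); b=cv2.resize(b,None,fx=3,fy=3,interpolation=cv2.INTER_CUBIC)
h=max(a.shape[0],b.shape[0]); o=np.zeros((h,a.shape[1]+b.shape[1],3),np.uint8); o[:a.shape[0],:a.shape[1]]=a; o[:b.shape[0],a.shape[1]:]=b
cv2.imwrite('pics/w_l3_b.png',o); print(o.shape, level(s,.459,-.287,.015))
```

```text
0.0 -0.0008917480404570495
(454, 770, 3) (np.int64(16712), array([ 463.1, -269.5,  113.8,   60.2,  -11.3]), array([ 463.1, -269.1,  113. ,   59.3,  -11.3]), 0.0149)
```

View pics/w_l3_b.png

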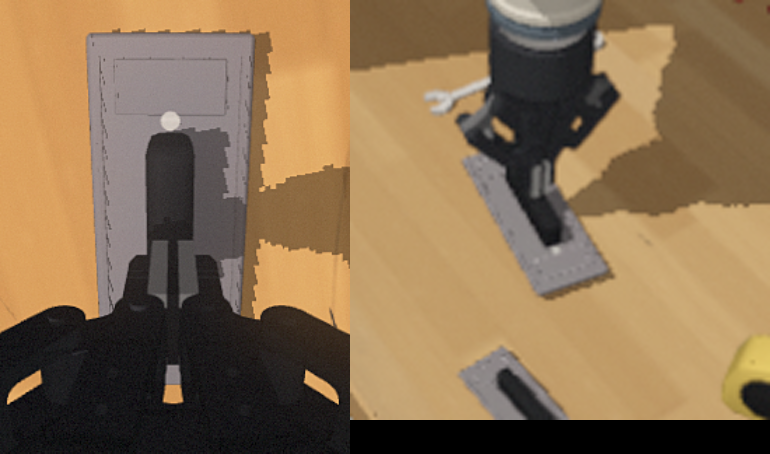

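Run:
```python
from h import *
s=snap('wrist'); c=cloud(s)
for v in range(180,330,10):
    print(v,[tuple(np.round(c[v,u]*1000).astype(int)) for u in (236,243,253,263,270)])
```

```text
180 [(np.int64(459), np.int64(-255), np.int64(38)), (np.int64(462), np.int64(-255), np.int64(39)), (np.int64(467), np.int64(-256), np.int64(39)), (np.int64(471), np.int64(-257), np.int64(39)), (np.int64(474), np.int64(-264), np.int64(16))]
190 [(np.int64(458), np.int64(-259), np.int64(39)), (np.int64(462), np.int64(-259), np.int64(40)), (np.int64(466), np.int64(-260), np.int64(40)), (np.int64(470), np.int64(-261), np.int64(40)), (np.int64(473), np.int64(-269), np.int64(14))]
200 [(np.int64(457), np.int64(-264), np.int64(39)), (np.int64(461), np.int64(-264), np.int64(40)), (np.int64(465), np.int64(-265), np.int64(40)), (np.int64(469), np.int64(-266), np.int64(39)), (np.int64(472), np.int64(-275), np.int64(15))]
210 [(np.int64(456), np.int64(-269), np.int64(36)), (np.int64(460), np.int64(-269), np.int64(39)), (np.int64(464), np.int64(-269), np.int64(41)), (np.int64(469), np.int64(-270), np.int64(40)), (np.int64(471), np.int64(-280), np.int64(16))]
220 [(np.int64(455), np.int64(-274), np.int64(38)), (np.int64(459), np.int64(-274), np.int64(40)), (np.int64(463), np.int64(-274), np.int64(
[... 1804 characters left out ...]
int64(-276), np.int64(98)), (np.int64(460), np.int64(-276), np.int64(98)), (np.int64(460), np.int64(-290), np.int64(79)), (np.int64(466), np.int64(-277), np.int64(98)), (np.int64(468), np.int64(-277), np.int64(98))]
310 [(np.int64(459), np.int64(-271), np.int64(109)), (np.int64(459), np.int64(-278), np.int64(100)), (np.int64(459), np.int64(-294), np.int64(79)), (np.int64(465), np.int64(-280), np.int64(99)), (np.int64(468), np.int64(-272), np.int64(110))]
320 [(np.int64(459), np.int64(-272), np.int64(113)), (np.int64(457), np.int64(-290), np.int64(90)), (np.int64(458), np.int64(-299), np.int64(78)), (np.int64(463), np.int64(-291), np.int64(90)), (np.int64(468), np.int64(-273), np.int64(113))]
```

The pads' lower ends are at z≈0.047, above the 40 mm bar, so the pad ends stand well behind the reported TCP. I'll open a little and go lower slowly, watching the force.

step_arm:
  series: [0, 0, 0, 0, 0, 0, 0.45, 0, 0, 0, 0, 0, 0, 0.45, 0, 0, 0, 0, 0, 0, 0.45, 0, 0, 0, 0, 0, 0, 0.45, 0, 0, 0, 0, 0, -0.003, 0.45, 0, 0, 0, 0, 0, -0.003, 0.45, 0, 0, 0, 0, 0, -0.003, 0.45, 0, 0, 0, 0, 0, -0.002, 0.45, 0, 0, 0, 0, 0, 0, 0.45]

```text
t: 42.0
position: [0.4593, -0.2876, 0.0088]
eef_rot: [-3.141, -0.0, 1.378]
wrist_force: [0.1, -0.3, 0.8]
finger_gap: 0.449
grip_force: 0.0
```

Run:
```python
from h import *
print(pose(2)); s=snap('wrist'); c=cloud(s)
a=s['color'][100:384,130:380,::-1]; a=cv2.resize(a,None,fx=2,fy=2,interpolation=cv2.INTER_CUBIC); cv2.imwrite('pics/w_l4_b.png',a)
```

```text
(array([ 459.498, -287.759,    9.035,    1.378]), array([0.049, 0.04 , 0.069, 0.   ]))
```

View pics/w_l4_b.png

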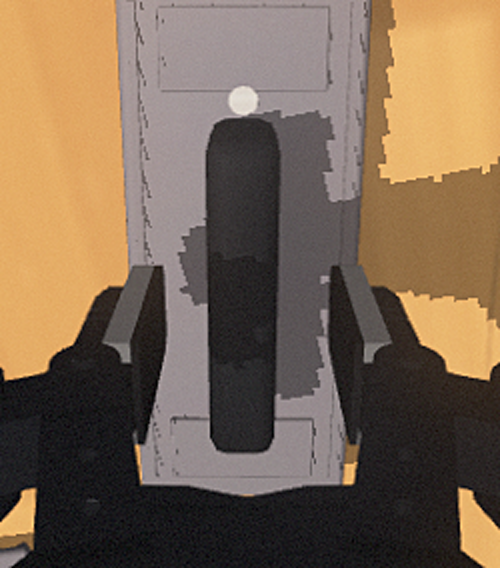

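Pads now straddle the bar centrally at (240,330) with no contact. Going a bit lower, then closing.

step_arm:
  series: [0, 0, 0, 0, 0, -0.003, 0.45, 0, 0, 0, 0, 0, -0.003, 0.45, 0, 0, 0, 0, 0, -0.003, 0.45, 0, 0, 0, 0, 0, -0.002, 0.45, 0, 0, 0, 0, 0, 0, 0.45]

```text
t: 42.65
position: [0.4593, -0.2877, -0.0022]
eef_rot: [-3.141, -0.0, 1.378]
wrist_force: [0.9, -0.4, -0.5]
finger_gap: 0.45
grip_force: 0.0
```

step_arm:
  series: [0, 0, 0, 0, 0, 0, 0, 0, 0, 0, 0, 0, 0, 0, 0, 0, 0, 0, 0, 0, 0, 0, 0, 0, 0, 0, 0, 0, 0, 0, 0, 0, 0, 0, 0, 0, 0, 0, 0, 0, 0, 0]
  squeeze: 60

```text
t: 43.25
position: [0.4598, -0.288, -0.0016]
eef_rot: [3.141, 0.0, 1.378]
wrist_force: [0.6, -0.6, 0.2]
finger_gap: 0.173
grip_force: 60.8
```

step_arm:
  series: [0, 0, 0, 0, 0, 0.005, 0, 0, 0, 0, 0, 0, 0.01, 0, 0, 0, 0, 0, 0, 0.015, 0, 0, 0, 0, 0, 0, 0.0175, 0, 0, 0, 0, 0, 0, 0.0175, 0, 0, 0, 0, 0, 0, 0.0175, 0, 0, 0, 0, 0, 0, 0.0175, 0, 0, 0, 0, 0, 0, 0.0175, 0, 0, 0, 0, 0, 0, 0.0175, 0, 0, 0, 0, 0, 0, 0.0175, 0, 0, 0, 0, 0, 0, 0.0175, 0, 0, 0, 0, 0, 0, 0.01, 0, 0, 0, 0, 0, 0, 0, 0]

```text
t: 44.55
position: [0.4604, -0.2883, 0.1804]
eef_rot: [3.138, 0.001, 1.378]
wrist_force: [0.3, -0.4, -1.7]
finger_gap: 0.168
grip_force: 60.4
```

step_arm:
  series: [0, 0, 0.0021, 0.0079, 0.0125, 0, 0, 0, 0, 0.0021, 0.0079, 0.0295, 0, 0, 0, 0, 0.0021, 0.0079, 0.0295, 0, 0, 0, 0, 0.0021, 0.0079, 0.0295, 0, 0, 0, 0, 0.0021, 0.0079, 0.0295, 0, 0, 0, 0, 0.0021, 0.0079, 0.0295, 0, 0, 0, 0, 0.0021, 0.0079, 0.0295, 0, 0, 0, 0, 0.0021, 0.0079, 0.0295, 0, 0, 0, 0, 0.0021, 0.0079, 0.0295, 0, 0, 0, 0, 0.0021, 0.0079, 0.0295, 0, 0, 0, 0, 0.0021, 0.0079, 0.0295, 0, 0, 0, 0, 0.0021, 0.0079, 0.0295, 0, 0, 0, 0, 0.0021, 0.0079, 0.0295, 0, 0, 0, 0, 0.0021, 0.0079, 0.0295, 0, 0, 0, 0, 0.0021, 0.0079, 0.0295, 0, 0, 0, 0, 0.0021, 0.0079, 0.0295, 0, 0, 0, 0, 0.0021, 0.0079, 0.0295, 0, 0, 0, 0, 0.0021, 0.0079, 0.0295, 0, 0, 0, 0, 0.0021, 0.0079, 0.0295, 0, 0, 0, 0, 0.0021, 0.0079, 0.0125, 0, 0]

```text
t: 46.55
position: [0.6167, 0.2712, 0.1768]
eef_rot: [-3.14, 0.0, 1.422]
wrist_force: [0.4, -0.9, -0.8]
finger_gap: 0.168
grip_force: 60.4
```

step_arm:
  series: [0, 0, 0, 0, 0, 0, 0, 0, 0, 0, 0, 0, 0, 0, 0, 0, 0, 0, 0, 0, 0, 0, 0, 0, 0, 0, 0, 0]

```text
t: 46.95
position: [0.6173, 0.267, 0.1782]
eef_rot: [-3.141, 0.0, 1.419]
wrist_force: [0.2, -0.4, -1.5]
finger_gap: 0.171
grip_force: 60.4
```

Run:
```python
from h import *
s=snap('wrist','w_lo'); z=state()['position'][2]+.0166; print(inhand(s,z)); print(pose(3),state()['wrist_force'])
c=cloud(s); p=state()['position']; m=(abs(c[...,2]-z)<.008)&roi(c,p[0]+.006,p[1]+.055,.03); q=c[m]; A=np.c_[q[:,:2]-q[:,:2].mean(0),np.ones(len(q))]; print('plane',np.round(np.linalg.lstsq(A,q[:,2],rcond=None)[0],4),z)
cv2.imwrite('pics/w_lo_b.png',cv2.resize(s['color'][:,:,::-1],(800,600)))
```

```text
(np.float64(75.2), [[2677, np.float64(-30.1), np.float64(28.6)], [3444, np.float64(-30.2), np.float64(28.6)], [3758, np.float64(-30.3), np.float64(28.7)]], array([74.1, 74.4, 74.4, 74.1]))
(array([617.593, 267.45 , 178.401,   1.419]), array([0.048, 0.127, 0.029, 0.   ])) [-0.12867199  0.00151265 -0.74709049]
plane [ 0.0021 -0.0086  0.1948] 0.19490690611119518
```

View pics/w_lo_b.png

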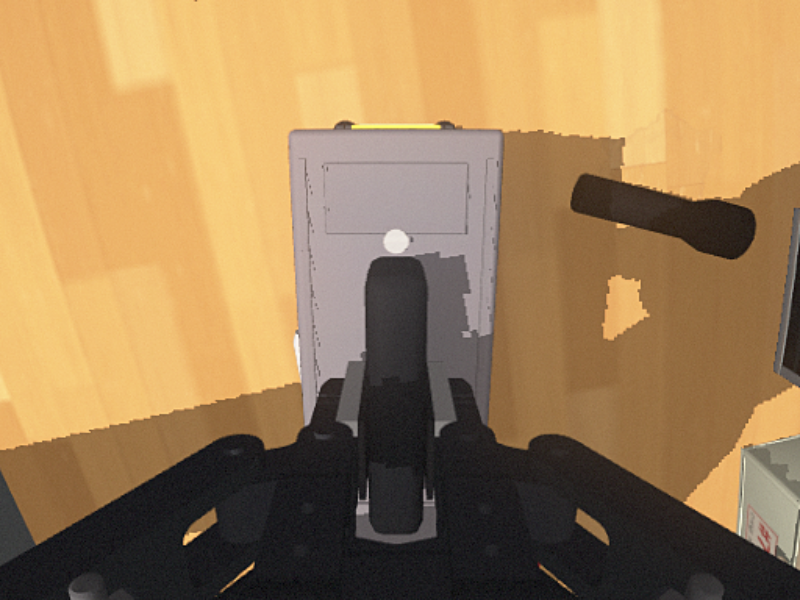

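Lid is level in the grip at (395,270), with the yellow and base ends just showing centred at (395,126). Descending.

step_arm:
  series: [0, 0, 0.002, -0.0003, 0.0014, -0.005, 0, 0, 0, 0, 0, 0, -0.009, 0, 0, 0, 0, 0, 0, -0.009, 0, 0, 0, 0, 0, 0, -0.007, 0, 0, 0, 0, 0, 0, -0.003, 0, 0, 0, 0, 0, 0, -0.002, 0, 0, 0, 0, 0, 0, -0.002, 0, 0, 0, 0, 0, 0, -0.002, 0, 0, 0, 0, 0, 0, 0, 0, 0, 0, 0, 0, 0, 0, 0]

```text
t: 48.15
position: [0.6174, 0.2696, 0.1394]
eef_rot: [3.141, -0.0, 1.422]
wrist_force: [-0.4, 0.5, -0.5]
finger_gap: 0.171
grip_force: 60.4
```

step_arm:
  series: [0, 0, 0, 0, 0, -0.0015, 0, 0, 0, 0, 0, 0, -0.0015, 0, 0, 0, 0, 0, 0, -0.0015, 0, 0, 0, 0, 0, 0, -0.001, 0, 0, 0, 0, 0, 0, 0, 0]

```text
t: 48.65
position: [0.6173, 0.2696, 0.1337]
eef_rot: [3.142, -0.0, 1.422]
wrist_force: [-0.1, -0.5, -0.9]
finger_gap: 0.171
grip_force: 60.5
```

step_arm:
  series: [0, 0, 0, 0, 0, -0.001, 0, 0, 0, 0, 0, 0, -0.001, 0, 0, 0, 0, 0, 0, -0.0005, 0, 0, 0, 0, 0, 0, 0, 0]

```text
t: 49.05
position: [0.6179, 0.2696, 0.1335]
eef_rot: [3.14, -0.001, 1.422]
wrist_force: [-3.4, -2.2, 12.5]
finger_gap: 0.172
grip_force: 62.4
```

step_arm:
  series: [0, 0, 0, 0, 0, 0, 0.6, 0, 0, 0, 0, 0, 0, 0.6, 0, 0, 0, 0, 0, 0, 0.6, 0, 0, 0, 0, 0, 0, 0.6, 0, 0, 0, 0, 0, 0.01, 0.6, 0, 0, 0, 0, 0, 0.015, 0.6, 0, 0, 0, 0, 0, 0.02, 0.6, 0, 0, 0, 0, 0, 0.02, 0.6, 0, 0, 0, 0, 0, 0.02, 0.6, 0, 0, 0, 0, -0.01, 0.03, 0.6, 0, 0, 0, 0, -0.015, 0.03, 0.6, 0, 0, 0, 0, -0.015, 0.02, 0.6, 0, 0, 0, 0, -0.005, 0, 0.6, 0, 0, 0, 0, 0, 0, 0.6, 0, 0, 0, 0, 0, 0, 0.6]

```text
t: 50.55
position: [0.6167, 0.2247, 0.2954]
eef_rot: [-3.14, 0.0, 1.422]
wrist_force: [-0.6, 0.2, -0.1]
finger_gap: 0.6
grip_force: 0.0
```

Run:
```python
from h import *
t=state(); print(t['position'],t['t'],t['wrist_force'])
s=snap('wrist','w_f'); c=cloud(s); print(level(s,.618,.268,.150)); 
m=(abs(c[...,2]-.15)<.006)&roi(c,.618,.268,.1); q=c[m]; A=np.c_[q[:,:2]-q[:,:2].mean(0),np.ones(len(q))]; print('plane',np.round(np.linalg.lstsq(A,q[:,2],rcond=None)[0],4))
S=snap('side','s_f'); a=S['color'][60:260,120:340,::-1]; cv2.imwrite('pics/s_f_b.png',cv2.resize(a,(660,600),interpolation=cv2.INTER_CUBIC))
T=snap('top'); c=cloud(T); m=mask(T,'red')&roi(c,.647,0,.12)&(abs(c[...,2]-.049)<.008); print('red',rect(c[m]))
```

```text
[0.61666688 0.2246965  0.2953767 ] 50.55 [-0.55845517  0.23890662 -0.1034972 ]
(np.int64(8858), array([618.4, 269.7, 149. ,  60.2,  -8.2]), array([618.5, 270.1, 147.8,  59.8,  -8.2]), 0.1502)
plane [-0.0003  0.0023  0.1503]
red [647.3   1.7 147.4  61.2 -12.8]
```

View pics/s_f_b.png

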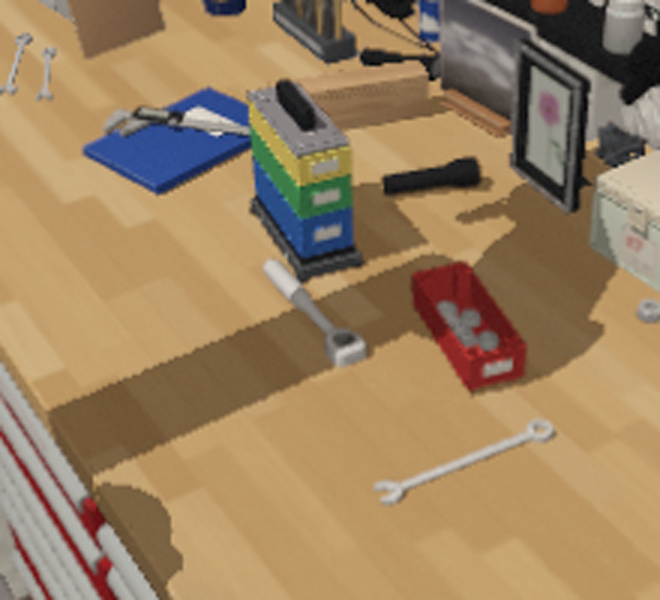

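The stack stands closed at (305,180), flush and level; red, ratchet and spanner are in place. The lid top is at 150 mm, as it should be.

```bash
python3 -c "
from plant import ctrl
print(ctrl.hand_in())"
```

```text
the job is handed in; nothing more can be done
None
```

The blue, green and yellow trays and the larger lid are stacked and fully seated on the base in the order asked. The red tray, ratchet and spanner were left where they were, and the job was handed in at about 51 s of the 141 s allowed.

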